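Key the cone plate onto the bobbin winder

ROBOT

A 6-joint arm with a two-finger parallel gripper is mounted at the origin on the work surface. World frame = base frame: x ahead of the robot, y to its left, z up, the work surface at z = 0. Lengths are in m, angles in rad, forces in N, time in s.
With the tool pointing down it reaches from about 0.375 to 0.975 m from the base axis. Payload 3.8 kg.
Tool frame: the origin (TCP) lies between the finger pads; the fingertips stand 17 mm ahead of it and the grasp point (between the pads) lies 2 mm behind it; y points along the fingers, z is the direction in which the jaws open and shut, and the axes are right-handed (so a half turn about y gives the same grasp; the last joint's range is limited). The gripper opens to 85 mm and grips with 20 to 120 N. Pads are 22 mm wide; open, the fingers measure 114 mm over their backs; the gripper's body (76 mm by 85 mm) begins 54 mm behind the grasp point. The pads swing forward as they close: fully open they stand 13 mm farther back than shut.
Start: joints at [-1.151, 0.264, 1.604, -0, 1.274, -0.037], TCP at [0.298, -0.606, 0.248] pointing down, gripper open.
Joint ranges: [-2.63, 2.63], [-0.94, 2.18], [0.31, 2.57], [-1.31, 4.45], [0, 2.66], [-2.55, 2.55]. Speed limits (rad/s): [2.57, 2.57, 3.14, 3.14, 3.14, 3.14].

INTERFACE

Orientations are given as a rotation vector (axis times angle).
In Python, from workcell import bot, eyes, nets gives the robot as it stands. The module is installed in compiled form; this text tells all that it offers.
- The arm moves only by the tool jog_arm, never from a script. Its arguments are lists of equal length, an entry for each row: "turn": the turn, a rotation vector about the tool's x, y, z in rad, a list of three; "slide": the shift along the tool's x, y, z in mm, a list of three; "grip": the opening in per cent of the stroke, from 0 (shut) to 100 (fully open). A call has 1 to 5 rows; each row shifts and turns the commanded pose from where the row before left it, along the tool's axes as they then stand; what a row does not reach is not made up. A row lasts 1/10 s, in which the tool goes at most 50 mm and 8.59 degrees, less where a joint would pass 70% of its speed; a pose out of reach is approached as far as the arm can. A call with a gripper value outside its range is refused whole. The fingers move at their own pace and stop on an object; "newtons" is the grip in N (left out, the last holds). Time passes only in rows, so rows that do not move let the fingers close. It gives the time, the measured TCP pose, the force and the opening at its end, in the units of the state.
- bot.read_state(): the state, without advancing time (a new reading comes with each control period).
- eyes.read_camera(name): name is "scene" or "top"; returns a dict with "img" (480x640x3 uint8, red, green, blue), "depth" (480x640 float32, m along the optical axis (not along the pixel's ray), 0 where there is no reading), "intrinsics" (3x3 intrinsics, pixels), "position" and "rotation" of the camera in the world. Camera axes: x right, y down, z forward; pixel columns grow to the right and rows downward; lengths in m; the calibration is good to about 2 mm. A picture is of the moment at which its call begins.
- bot.finish_job(): hands the job in, once; it reports no verdict.
Trained networks look in a picture, given as the dict that the camera call returned (one of the last four; its "shot" number tells which), for a name from the list of things; names that differ only in an ending like _2 or _b are one class to them, and where a whole thing is asked for, a point or a joint stands for the part that bears it (a point fixed in the world has none). Each returns a list of dicts, best first, with "conf" (0 to 1); they miss things now and then, are a little off and sometimes report something else, mostly with a low value. They report only what shows in the picture. A call takes as long as a camera call. They do not tell look-alikes from the thing itself.
- nets.search_frame(thing, picture): "xyz" ([x, y, z] in m, in the coordinates of the camera as it stood for that picture, good to about 4 mm: the middle of the surface that is visible of it).
The state is a dict: "time": time; "q": joint angles; "joint_vel": joint speeds; "joint_torque": joint torques, N m; "tool_pos": TCP position; "tcp_rot": TCP orientation; "wrist_force": force on the tool from outside, world axes, zero at the start; "torque": the same for the moment, N m; "width": opening from 0.0 (shut) to 1.0 (fully open).
Only numpy, scipy, OpenCV 4.12 (cv2) and the standard library are available. Lean on these libraries where they do the work, as an engineer would, in place of code of your own. Each camera call takes 0.05 s, during which the arm holds its last target.

TASK

On the light grey bobbin winder, push the yellow lug of the blue cone plate round with a fingertip until the slot in the plate's rim stands over the red key, then press down gently on the plate's hub so that it drops over the key and sits fully home. Do not lift the plate off its spindle or tip it, and leave the loose sewing things around the winder where they are.

Things in the scene. Friction and masses are not known exactly. Their poses are not given: they have to be found in the camera images.
- winder: Tabletop bobbin winder, fixed: a light grey box, top face 50 mm above the table. Origin on the table straight below the plate's vertical turning axis; the box spans x -80 to 80 and y -80 to 160 mm in its frame. A 10 mm steel spindle (hidden in the plate's hub) stands on the axis; a small bobbin post, 26 mm tall, stands on the top at y = +122 mm.
- key (a point): The red drive key fixed on the winder's top: a radial ridge 8 mm wide with a rounded top, 10 mm tall, running from 40 to 74 mm from the turning axis in the winder's -y direction, so its outer end shows beyond the plate's rim. This point is on its top, 47 mm from the axis, 60 mm above the table.
- plate: The blue cone plate: a loose round disc 110 mm in diameter, 6 mm thick, 150 g, level on the winder's spindle, free to turn either way without end. Origin on its axis at its underside, z up; its x axis points to the middle of the slot. As found, the underside is 62 mm above the table, 2 mm above the key; fully home it is at 54 mm. Out of line, it stops on top of the key after 2 mm.
- slot (a point): Middle of the slot in the plate's rim, 47 mm from the axis, at the underside. The slot is 15 mm wide and open at the rim, running in to 36 mm from the axis; a white line on the plate leads to it. It fits over the key with 3.5 mm to spare on each side; the key's round top centres it a little further.
- lug (a point): Middle of the top of the yellow lug: an upright round peg 12 mm in diameter, 16 mm tall above the plate's upper face, 42 mm from the axis, diametrically opposite the slot. It turns with the plate; pushing it sideways along its circle turns the plate with well under 2 N.
- hub_top (a point): Middle of the flat top of the plate's light grey hub, on the turning axis, 28 mm above the plate's underside; the hub is 40 mm in diameter at its foot and 31 mm at its flat top. Press here.
- spool: Bystander: wooden spool standing upright, 34 mm in diameter, 48 mm tall; origin at the centre of its underside.
- thimble: Bystander: steel thimble, 20 mm in diameter, 24 mm tall; origin at the centre of its underside.
- button_jar: Bystander: clear jar of buttons with a steel screw lid, 66 mm in diameter, 88 mm tall; origin at the centre of its underside.
- gauge: Bystander: flat green plastic measuring gauge, 150 mm along its x by 26 mm, 4 mm thick, with a white slider; origin at the centre of its underside.
- chalk_tin: Bystander: round orange tin, 72 mm in diameter, 24 mm tall; origin at the centre of its underside.
- collar (a joint): Slide of the stiff black rubber collar on the spindle, hidden under the plate, that carries it: 0 as found, 0.008 m with the plate fully home on the winder's shoulder. It needs about 4 to 5 N of push on the plate to slide down and stays where it is pushed.
There are look-alikes about, which are no part of the job. What is shaped like the plate but pink is not meant.

How it is judged:
By the outcome, as a careful person would: the job done as asked, in the order asked, and still so for the second after the job is handed in, with the robot touching nothing.
It also fails if it takes over 58 s, if anything falls off the work surface, if the arm or the gripper's body presses on something with over 40 N, if the wrist force passes 120 N, or if a joint passes its speed limit or range.

## Working session

There is one attempt and no reset: what is moved stays moved. The work goes in short steps, Python scripts to look and compute and a tool call to move; the robot and the scene stay as the last step left them, time stands still between calls to the robot, and variables do not carry over. Pictures are saved under pics/ and viewed, and the job is handed in when it is done.

Besides the shell and the picture viewer there is one more tool, called after ">>>" as name(argument=value, ...), one argument or row to a line, values as JSON. jog_arm: Moves the arm, as the interface text tells. Its arguments: {"type":"object","properties":{"turn":{"type":"array"},"slide":{"type":"array"},"grip":{"type":"array"},"newtons":{"type":"number"}},"required":["turn","slide","grip"]}

```bash
mkdir -p pics; cat > h.py <<'E'
from workcell import bot, eyes, nets
import numpy as np, cv2
def w(p,c): return np.array(c["rotation"])@np.array(p)+np.array(c["position"])
def px(c,u,v):
    K=np.array(c["intrinsics"]);d=c["depth"][v,u]
    return w([(u-K[0,2])/K[0,0]*d,(v-K[1,2])/K[1,1]*d,d],c)
def proj(c,P):
    p=np.array(c["rotation"]).T@(np.array(P)-np.array(c["position"]));q=np.array(c["intrinsics"])@p
    return q[:2]/q[2]
E
python3 - <<'E'
from h import *
print(bot.read_state())
for n in ["scene","top"]:
    c=eyes.read_camera(n); cv2.imwrite(f"pics/{n}0.png",c["img"][:,:,::-1])
    np.savez(f"{n}0.npz",**{k:c[k] for k in["img","depth","intrinsics","position","rotation"]})
    for t in ["winder","plate","key","slot","lug","hub_top"]:
        try:
            for r in nets.search_frame(t,c)[:3]: print(n,t,round(r["conf"],2),w(r["xyz"],c).round(3),proj(c,w(r["xyz"],c)).round())
        except Exception as e: print(t,e)
print(bot.read_state()["time"])
E
```

```text
{'time': 0.0, 'q': array([-1.15092187e+00,  2.64766266e-01,  1.60536556e+00, -5.36395878e-06,
        1.27370835e+00, -3.68877747e-02]), 'joint_vel': array([-2.55192856e-04,  4.24402268e-05, -1.39443503e-03, -3.51218114e-04,
       -2.25899256e-04, -2.42906646e-03]), 'joint_torque': array([ 3.86465599e-04, -5.15112376e+01, -3.67314005e+01,  3.48389358e-05,
        1.30702194e-02,  1.86037170e-06]), 'tool_pos': array([ 0.29742718, -0.60516845,  0.24695771]), 'tcp_rot': array([-0.45783348,  1.97005527, -1.96559959]), 'wrist_force': array([-0.61226266,  0.4455634 ,  0.73303449]), 'torque': array([ 0.08392548, -0.01661873,  0.03777522]), 'width': 1.0010724991235906}
winder matmul: Input operand 1 does not have enough dimensions (has 0, gufunc core with signature (n?,k),(k,m?)->(n?,m?) requires 1)
plate matmul: Input operand 1 does not have enough dimensions (has 0, gufunc core with signature (n?,k),(k,m?)->(n?,m?) requires 1)
key matmul: Input operand 1 does not have enough dimensions (has 0, gufunc core with signature (n?,k),(k,m?)->(n?,m?) requires 1)
slot matmul: Input operand 1 does 
[... 324 characters left out ...]
e (n?,k),(k,m?)->(n?,m?) requires 1)
winder matmul: Input operand 1 does not have enough dimensions (has 0, gufunc core with signature (n?,k),(k,m?)->(n?,m?) requires 1)
plate matmul: Input operand 1 does not have enough dimensions (has 0, gufunc core with signature (n?,k),(k,m?)->(n?,m?) requires 1)
slot matmul: Input operand 1 does not have enough dimensions (has 0, gufunc core with signature (n?,k),(k,m?)->(n?,m?) requires 1)
lug matmul: Input operand 1 does not have enough dimensions (has 0, gufunc core with signature (n?,k),(k,m?)->(n?,m?) requires 1)
hub_top matmul: Input operand 1 does not have enough dimensions (has 0, gufunc core with signature (n?,k),(k,m?)->(n?,m?) requires 1)
0.7
```

View pics/scene0.png

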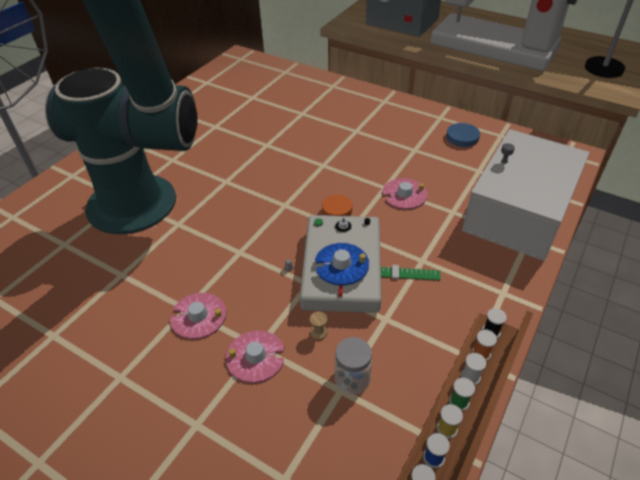

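View pics/top0.png

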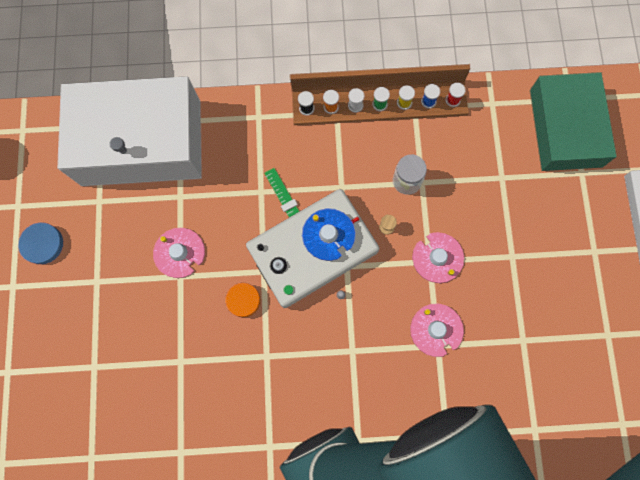

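The pictures show the winder with the blue plate: scene about (342,262), top about (328,234). In the top view the red key is at (355,219), the lug at (316,217) and the slot at about (341,251). My parsing of the network output failed, so I'll check its raw format next.

```bash
python3 - <<'E'
from h import *
c=eyes.read_camera("top"); r=nets.search_frame("plate",c); print(r)
for n in ["scene","top"]:
    if n!="top" : c=eyes.read_camera(n)
    else: c=eyes.read_camera("top")
    print(n,c["position"],c["rotation"],c["intrinsics"])
    for t in ["winder","plate","key","slot","lug","hub_top"]:
        for r in nets.search_frame(t,c)[:5]:
            if r["xyz"] is None: continue
            try:P=w(r["xyz"],c); print(n,t,round(r["conf"],2),P.round(4),proj(c,P).round())
            except Exception as e: print(r)
    im=c["img"]
    u,v=(342,262) if n=="scene" else (320,240)
    s=im[v-60:v+60,u-80:u+80]; cv2.imwrite(f"pics/{n}1.png",cv2.resize(s,None,fx=5,fy=5,interpolation=cv2.INTER_CUBIC)[:,:,::-1])
E
```

```text
[{'xyz': [0.2218, 0.0521, 1.3087], 'conf': 0.92}, {'xyz': [-0.0189, 0.0029, 1.2554], 'conf': 0.83}, {'xyz': [0.2086, 0.2028, 1.275], 'conf': 0.72}, {'xyz': [-0.3372, 0.0415, 1.3152], 'conf': 0.63}]
scene [ 0.92004874 -0.59541466  0.87077525] [-2.30631708 -0.62616704  0.26709999] [[536.18151362   0.         327.31130984]
 [  0.         536.18151362 243.11308899]
 [  0.           0.           1.        ]]
{'xyz': [0.0206, 0.0467, 1.0939], 'conf': 0.95}
{'xyz': [-0.1354, 0.2179, 0.9959], 'conf': 0.87}
{'xyz': [0.0294, 0.0434, 1.0708], 'conf': 0.79}
{'xyz': [-0.2515, 0.1429, 1.0641], 'conf': 0.75}
{'xyz': [0.189, -0.119, 1.312], 'conf': 0.67}
{'xyz': [0.0206, 0.0454, 1.0955], 'conf': 0.8}
{'xyz': [-0.2502, 0.1462, 1.0608], 'conf': 0.97}
{'xyz': [0.1905, -0.1163, 1.3142], 'conf': 0.73}
{'xyz': [-0.1332, 0.2122, 0.9954], 'conf': 0.68}
{'xyz': [0.0271, 0.047, 1.0732], 'conf': 0.67}
{'xyz': [-0.1401, 0.2168, 0.9985], 'conf': 0.85}
{'xyz': [-0.2521, 0.1474, 1.0629], 'conf': 0.63}
{'xyz': [0.0312, 0.0404, 1.0711], 'conf': 0.61}
{'xyz': [-0.2542, 0.1517, 1.064], 'conf': 0.93}
{'xyz': [-0.1295, 
[... 594 characters left out ...]
0889, 1.345], 'conf': 0.24}
{'xyz': [-0.0772, 0.0496, 1.267], 'conf': 0.62}
{'xyz': [0.2085, 0.2032, 1.2712], 'conf': 0.83}
{'xyz': [0.2211, 0.0528, 1.3068], 'conf': 0.7}
{'xyz': [-0.0181, 0.0032, 1.2586], 'conf': 0.69}
{'xyz': [-0.34, 0.0398, 1.3109], 'conf': 0.62}
{'xyz': [-0.016, 0.0031, 1.2562], 'conf': 0.97}
{'xyz': [0.2264, 0.0516, 1.3059], 'conf': 0.96}
{'xyz': [0.2077, 0.1991, 1.2729], 'conf': 0.68}
{'xyz': [-0.3389, 0.0423, 1.3138], 'conf': 0.58}
{'xyz': [-0.015, 0.003, 1.2601], 'conf': 0.97}
{'xyz': [0.2231, 0.0546, 1.3085], 'conf': 0.96}
{'xyz': [0.2069, 0.2046, 1.2709], 'conf': 0.93}
{'xyz': [-0.3416, 0.0459, 1.3172], 'conf': 0.72}
{'xyz': [0.1143, -0.0199, 1.2862], 'conf': 0.19}
```

View pics/scene1.png

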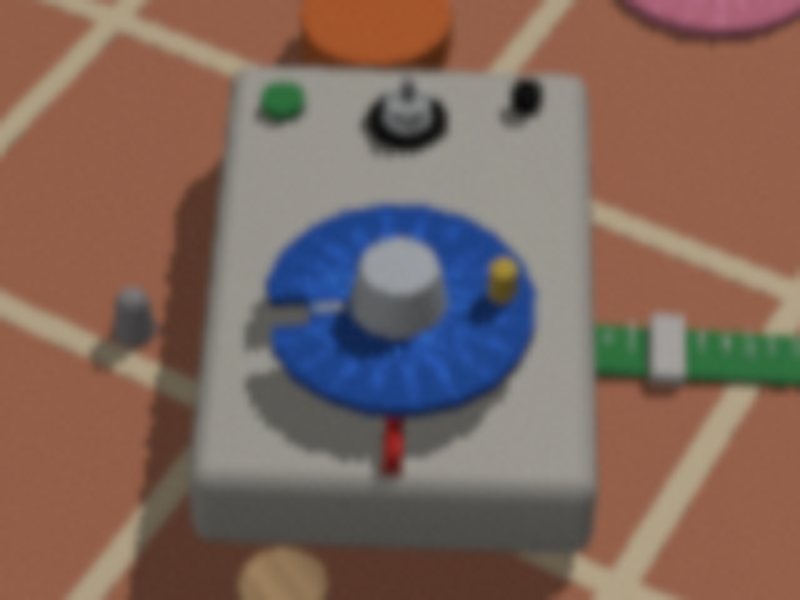

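View pics/top1.png

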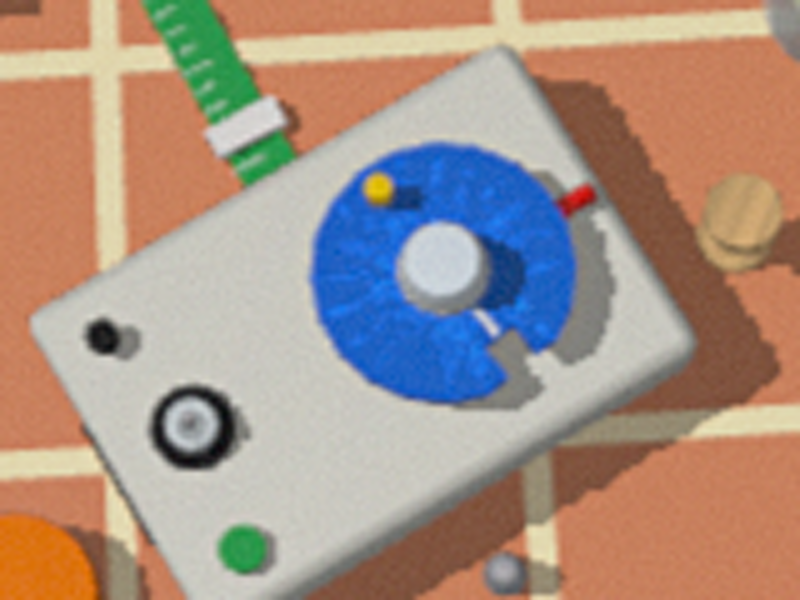

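```bash
sed -i 's/np.array(c\["rotation"\])/RR(c)/g' h.py; cat >> h.py <<'E'
def RR(c): return cv2.Rodrigues(np.array(c["rotation"],float))[0]
E
cat > meas.py <<'E'
from h import *
def pts(c,mask):
    v,u=np.nonzero(mask&(c["depth"]>0));K=np.array(c["intrinsics"]);d=c["depth"][v,u]
    return (RR(c)@np.array([(u-K[0,2])/K[0,0]*d,(v-K[1,2])/K[1,1]*d,d])).T+np.array(c["position"]),np.c_[u,v]
def meas(names=("scene","top")):
    out={}
    for n in names:
        c=eyes.read_camera(n)
        hsv=cv2.cvtColor(c["img"],cv2.COLOR_RGB2HSV);H,S,V=[hsv[:,:,i].astype(int) for i in range(3)]
        P,uv=pts(c,(H>=0))
        f=lambda m:m[uv[:,1],uv[:,0]]
        blue=f((H>103)&(H<125)&(S>150)); red=f(((H<4)|(H>176))&(S>160)); yel=f((H>17)&(H<30)&(S>140))
        near=np.hypot(P[:,0]-C0[0],P[:,1]-C0[1])<0.1 if C0 is not None else np.ones(len(P),bool)
        z=P[:,2]
        for nm,m in [("blue",blue&near&(z>.045)&(z<.09)),("red",red&near&(z>.04)&(z<.08)),("yel",yel&near&(z>.05)&(z<.11)),
                     ("hub",near&(z>.083)&(z<.1)&f(S<60)),]:
            Q=P[m]
            if len(Q): print(n,nm,len(Q),"med",np.median(Q,0).round(4),"mid",((Q.min(0)+Q.max(0))/2).round(4),"span",np.ptp(Q,axis=0).round(4), "px",uv[m].mean(0).round(1))
            out[n,nm]=Q
        for t in ["plate","key","slot","lug","hub_top","winder"]:
            for r in nets.search_frame(t,c)[:6]:
                p=w(r["xyz"],c)
                if C0 is None or np.hypot(*(p-C0)[:2])<.12: print(" ",n,t,round(r["conf"],2),p.round(4))
    return out
C0=None
E
python3 - <<'E'
import meas
from h import *
c=eyes.read_camera("top"); print(px(c,328,234),px(eyes.read_camera("scene"),342,258))
meas.C0=px(c,328,234); meas.meas()
st=bot.read_state();print(cv2.Rodrigues(st["tcp_rot"])[0].round(3))
E
```

```text
[0.56363869 0.03579606 0.08702104] [0.57443919 0.02935608 0.08969228]
scene blue 1216 med [0.5771 0.0262 0.0683] mid [0.5701 0.0339 0.0683] span [0.1077 0.1104 0.0099] px [341.3 265.4]
scene red 24 med [ 0.6    -0.0239  0.0594] mid [ 0.5997 -0.0224  0.058 ] span [0.0113 0.0169 0.0077] px [340.  290.9]
scene yel 18 med [0.6048 0.0565 0.0829] mid [0.6049 0.0573 0.0821] span [0.0064 0.0082 0.0086] px [362.  257.5]
scene hub 193 med [0.5723 0.0318 0.0895] mid [0.5829 0.0399 0.0888] span [0.0554 0.0447 0.0114] px [341.9 256.8]
  scene plate 0.77 [0.5781 0.0288 0.0673]
  scene key 0.57 [0.5581 0.0354 0.0509]
  scene slot 0.9 [0.5741 0.0298 0.0699]
  scene lug 0.63 [0.5775 0.0289 0.0693]
  scene lug 0.31 [0.5596 0.036  0.0504]
  scene hub_top 0.68 [0.574  0.0283 0.0745]
  scene winder 0.72 [0.5584 0.0378 0.0503]
  scene winder 0.67 [0.5771 0.0301 0.0721]
top blue 1644 med [0.5684 0.0369 0.0675] mid [0.5683 0.0348 0.0687] span [0.1086 0.1067 0.0199] px [327.9 234. ]
top red 21 med [ 0.5985 -0.023   0.0574] mid [ 0.5985 -0.0229  0.0583] span [0.0085 0.0132 0.0125] px [355.1 219.4]
top yel 21 med [0.6007 0.0603 0.0834] mid [0.6021 0.0605 0.0802] span [0.0096 0.0084 0.0153] px [315.3 217.5]
top hub 199 med [0.5671 0.0357 0.0891] mid [0.5786 0.0378 0.09  ] span [0.0547 0.0367 0.0137] px [327.9 232. ]
  top plate 0.88 [0.5675 0.0386 0.0664]
  top key 0.76 [0.5286 0.0975 0.0459]
  top slot 0.71 [0.5703 0.0392 0.0695]
  top slot 0.63 [0.5308 0.094  0.0462]
  top lug 0.98 [0.5677 0.0377 0.0695]
  top hub_top 0.8 [0.565  0.0349 0.064 ]
  top winder 0.65 [0.5276 0.0947 0.049 ]
[[-0.897 -0.     0.441]
 [-0.441  0.    -0.897]
 [ 0.    -1.    -0.   ]]
```

>>> jog_arm(
  turn=[
    [0, 0, 0],
    [0, 0, 0],
    [0, 0, 0],
    [0, 0, 0],
    [0, 0, 0],
  ],
  slide=[
    [-39, 0, -30],
    [-39, 0, -30],
    [-39, 0, -30],
    [-39, 0, -30],
    [-39, 0, -30],
  ],
  grip=[0, 0, 0, 0, 0],
)

```text
time: 2.8
tool_pos: [0.4071, -0.3835, 0.2485]
tcp_rot: [-0.456, 1.967, -1.968]
wrist_force: [1.0, 0.5, -0.3]
width: 0.139
```

>>> jog_arm(
  turn=[
    [0, 0, 0],
    [0, 0, 0],
    [0, 0, 0],
    [0, 0, 0],
    [0, 0, 0],
  ],
  slide=[
    [-39, 0, -30],
    [-39, 0, -30],
    [-39, 0, -30],
    [-39, 0, -30],
    [-39, 0, -30],
  ],
  grip=[0, 0, 0, 0, 0],
)

```text
time: 3.3
tool_pos: [0.516, -0.1627, 0.2487]
tcp_rot: [-0.456, 1.967, -1.968]
wrist_force: [0.4, -0.4, -0.0]
width: 0.001
```

>>> jog_arm(
  turn=[
    [0, 0.14, 0],
    [0, 0.14, 0],
    [0, 0.14, 0],
    [0, 0.14, 0],
    [0, 0, 0],
  ],
  slide=[
    [0, 0, 0],
    [0, 0, 0],
    [0, 0, 0],
    [0, 0, 0],
    [0, 0, 0],
  ],
  grip=[0, 0, 0, 0, 0],
)

```text
time: 3.8
tool_pos: [0.5155, -0.1644, 0.2484]
tcp_rot: [-0.112, -2.168, 2.169]
wrist_force: [-0.0, 0.2, -0.6]
width: -0.001
```

```bash
cat >> h.py <<'E'
def to(P,xang):
    st=bot.read_state();R=cv2.Rodrigues(st["tcp_rot"])[0]
    a=np.degrees(np.arctan2(R[1,0],R[0,0]))
    print("t",st["time"],"pos",st["tool_pos"].round(4),"xang",a.round(2),"tilt",R[:,1].round(4),"F",st["wrist_force"].round(2))
    print("slide mm",(R.T@(np.array(P)-st["tool_pos"])*1000).round(1),"turn y",np.radians((a-xang+180)%360-180).round(3),"q",st["q"].round(2))
E
python3 - <<'E'
from h import *
import meas
for n in ["top0","scene0"]:
    c=dict(np.load(n+".npz")); 
    hsv=cv2.cvtColor(c["img"],cv2.COLOR_RGB2HSV)
    P,uv=meas.pts(c,c["depth"]>0)
    m=(abs(P[:,2]-.05)<.006)&(np.hypot(P[:,0]-.53,P[:,1]-.09)<.22)&(hsv[uv[:,1],uv[:,0],1]<70)
    Q=P[m]; r=cv2.minAreaRect((Q[:,:2]*1000).astype(np.float32)); print(n,len(Q),r, np.median(Q[:,2]))
    # hub top
    m=(P[:,2]>.086)&(P[:,2]<.096)&(np.hypot(P[:,0]-.569,P[:,1]-.035)<.022)
    print("hub",P[m].mean(0),np.ptp(P[m],axis=0))
C=np.array([.569,.035]);f=np.radians(-6)
to([*(C+.04*np.array([np.cos(f),np.sin(f)])),.0915],174)
c=eyes.read_camera("scene");cv2.imwrite("pics/s2.png",cv2.resize(c["img"][120:360,180:500],None,fx=2.4,fy=2.4)[:,:,::-1])
E
```

```text
top0 5718 ((549.48681640625, 71.03128051757812), (159.62057495117188, 238.4437255859375), 27.904876708984375) 0.04948833536230646
hub [0.5681568  0.03591916 0.08962883] [0.03186201 0.03125048 0.0099079 ]
scene0 4381 ((551.7503662109375, 69.63629913330078), (158.83651733398438, 243.76051330566406), 27.74386978149414) 0.05016545680081563
hub [0.57132886 0.03317058 0.08995162] [0.03247832 0.03339689 0.00853092]
t 3.8 pos [ 0.5155 -0.1644  0.2484] xang 174.09 tilt [ 2.e-04 -1.e-04 -1.e+00] F [-0.04  0.15 -0.62]
slide mm [ -72.7  156.9 -203.8] turn y 0.001 q [-0.35  0.01  1.89 -0.    1.24  1.32]
```

View pics/s2.png

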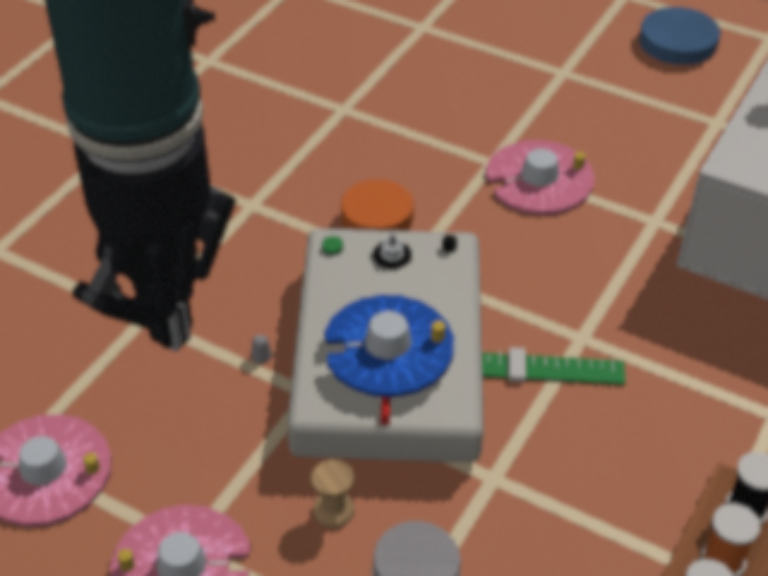

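>>> jog_arm(
  turn=[
    [0, 0, 0],
    [0, 0, 0],
    [0, 0, 0],
    [0, 0, 0],
    [0, 0, 0],
  ],
  slide=[
    [-14.5, 0, -40.8],
    [-14.5, 0, -40.8],
    [-14.5, 0, -40.8],
    [-14.5, 0, -40.8],
    [-14.5, 0, -40.8],
  ],
  grip=[0, 0, 0, 0, 0],
)

```text
time: 4.35
tool_pos: [0.6091, 0.0323, 0.2484]
tcp_rot: [-0.109, -2.17, 2.17]
wrist_force: [0.4, -0.4, 0.3]
width: -0.003
```

>>> jog_arm(
  turn=[
    [0, 0, 0],
    [0, 0, 0],
    [0, 0, 0],
    [0, 0, 0],
  ],
  slide=[
    [0, 40, 0],
    [0, 40, 0],
    [0, 30, 0],
    [0, 0, 0],
  ],
  grip=[0, 0, 0, 0],
)

```text
time: 4.75
tool_pos: [0.6042, 0.031, 0.1326]
tcp_rot: [-0.097, -2.164, 2.166]
wrist_force: [-1.2, 0.1, -0.5]
width: 0.0
```

```bash
python3 - <<'E'
from h import *
C=np.array([.5693,.0349]);f=np.radians(-6)
to([*(C+.04*np.array([np.cos(f),np.sin(f)])),.0915],174)
a=eyes.read_camera("scene")["img"][180:320,260:450];b=eyes.read_camera("top")["img"][160:300,240:430]
cv2.imwrite("pics/s3.png",cv2.resize(np.hstack([a,b]),None,fx=2.1,fy=2.1)[:,:,::-1]) 
E
```

```text
t 4.75 pos [0.6042 0.031  0.1326] xang 174.26 tilt [-1.080e-02 -1.000e-04 -9.999e-01] F [-1.16  0.15 -0.52]
slide mm [-5.3 41.  -0.3] turn y 0.005 q [ 0.01  0.24  1.86 -0.    1.05  1.68]
```

View pics/s3.png

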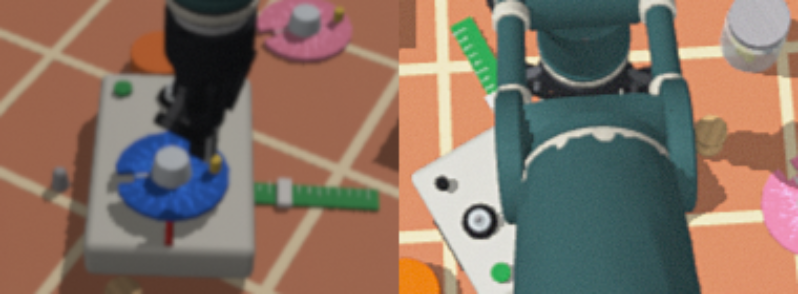

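The top view is blocked by the arm, but the scene view shows the tip just short of the lug. The pose hasn't settled yet, so I'll run a couple of idle rows.

>>> jog_arm(
  turn=[
    [0, 0, 0],
    [0, 0, 0],
  ],
  slide=[
    [0, 0, 0],
    [0, 0, 0],
  ],
  grip=[0, 0],
)

```text
time: 5.05
tool_pos: [0.6105, 0.0308, 0.1412]
tcp_rot: [-0.117, -2.171, 2.17]
wrist_force: [-0.4, 0.0, -0.7]
width: -0.005
```

```bash
python3 - <<'E'
from h import *
C=np.array([.5693,.0349]);f=np.radians(-6)
to([*(C+.04*np.array([np.cos(f),np.sin(f)])),.0915],174)
E
```

```text
t 5.05 pos [0.6105 0.0308 0.1412] xang 174.1 tilt [ 4.8e-03  1.0e-04 -1.0e+00] F [-0.44  0.03 -0.68]
slide mm [ 1.6 49.7  0.2] turn y 0.002 q [0.01 0.23 1.85 0.   1.05 1.68]
```

>>> jog_arm(
  turn=[
    [0, 0, 0],
    [0, 0, 0],
    [0, 0, 0],
    [0, 0, 0],
    [0, 0, 0],
  ],
  slide=[
    [0, 10, 0],
    [0, 10, 0],
    [0, 8, 0],
    [0, 5, 0],
    [0, 0, 0],
  ],
  grip=[0, 0, 0, 0, 0],
)

```text
time: 5.55
tool_pos: [0.6074, 0.0309, 0.1036]
tcp_rot: [-0.109, -2.167, 2.167]
wrist_force: [0.7, -0.1, 0.4]
width: 0.003
```

```bash
python3 - <<'E'
from h import *
C=np.array([.5693,.0349]);f=np.radians(-6)
to([*(C+.04*np.array([np.cos(f),np.sin(f)])),.0915],174)
a=eyes.read_camera("scene")["img"][200:310,270:430]
cv2.imwrite("pics/s4.png",cv2.resize(a,None,fx=5,fy=5,interpolation=cv2.INTER_CUBIC)[:,:,::-1]) 
E
```

```text
t 5.55 pos [0.6074 0.0309 0.1036] xang 174.09 tilt [-0.0029 -0.     -1.    ] F [ 0.73 -0.07  0.4 ]
slide mm [-1.7 12.1 -0. ] turn y 0.002 q [0.01 0.27 1.88 0.   0.99 1.68]
```

View pics/s4.png

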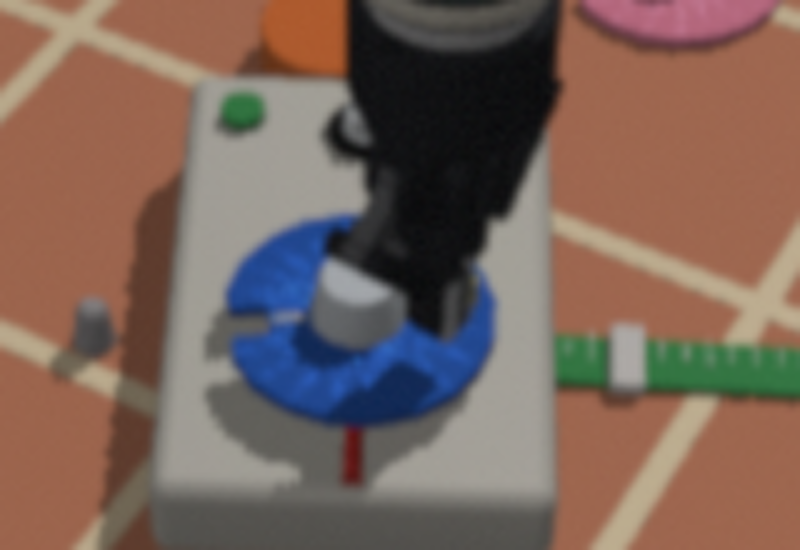

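>>> jog_arm(
  turn=[
    [0, 0, 0],
    [0, 0, 0],
    [0, 0, 0],
    [0, 0, 0],
  ],
  slide=[
    [0, 4, 0],
    [0, 4, 0],
    [0, 3, 0],
    [0, 0, 0],
  ],
  grip=[0, 0, 0, 0],
)

```text
time: 6.0
tool_pos: [0.6081, 0.0309, 0.0937]
tcp_rot: [-0.111, -2.168, 2.168]
wrist_force: [1.1, 0.6, -0.3]
width: -0.001
```

```bash
python3 - <<'E'
from h import *
C=np.array([.5693,.0349]);f=np.radians(-6)
to([*(C+.04*np.array([np.cos(f),np.sin(f)])),.0915],174)
E
```

```text
t 6.0 pos [0.6081 0.0309 0.0937] xang 174.09 tilt [-0.001 -0.    -1.   ] F [ 1.09  0.6  -0.31]
slide mm [-1.   2.1  0.1] turn y 0.002 q [ 0.01  0.28  1.89 -0.    0.97  1.68]
```

>>> jog_arm(
  turn=[
    [0, -0.08, 0],
    [0, -0.08, 0],
    [0, -0.08, 0],
    [0, -0.08, 0],
    [0, -0.08, 0],
  ],
  slide=[
    [-0.5, 1.5, -3.2],
    [0, 0, -3.2],
    [0, 0, -3.2],
    [0, 0, -3.2],
    [0, 0, -3.2],
  ],
  grip=[0, 0, 0, 0, 0],
)

```text
time: 6.5
tool_pos: [0.6084, 0.0468, 0.093]
tcp_rot: [-0.311, 2.06, -2.06]
wrist_force: [0.1, 0.3, 0.4]
width: 0.005
```

```bash
cat >> h.py <<'E'
C=np.array([.5693,.0349])
def arc(fd,rho=.04,z=.0915):
    f=np.radians(fd); to([*(C+rho*np.array([np.cos(f),np.sin(f)])),z],fd+180)
def snap(n):
    c=eyes.read_camera("scene");a=c["img"][200:310,270:430]
    cv2.imwrite(f"pics/{n}.png",cv2.resize(a,None,fx=5,fy=5,interpolation=cv2.INTER_CUBIC)[:,:,::-1]);return c
E
python3 -c "
from h import *
arc(17);snap('s5')"
```

```text
t 6.5 pos [0.6084 0.0468 0.093 ] xang -162.8 tilt [ 5.e-04 -1.e-04 -1.e+00] F [0.07 0.29 0.43]
slide mm [ 0.8  1.5 -0.1] turn y 0.003 q [ 0.04  0.28  1.89 -0.    0.97  1.31]
```

View pics/s5.png

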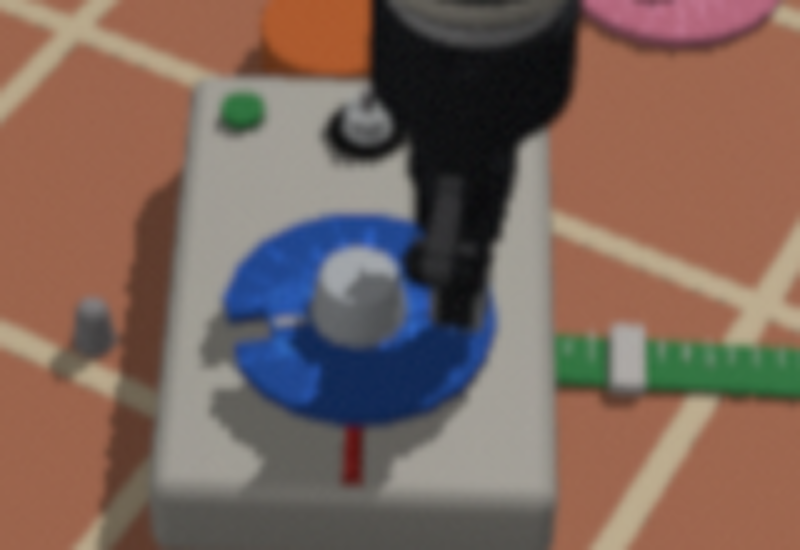

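The slot has moved only a little, from crop (270,325) to (270,328), so contact is just starting. I'll carry on round the arc.

>>> jog_arm(
  turn=[
    [0, -0.08, 0],
    [0, -0.08, 0],
    [0, -0.08, 0],
    [0, -0.08, 0],
    [0, -0.08, 0],
  ],
  slide=[
    [0.6, 1, -3.2],
    [0.2, 0, -3.2],
    [0.2, 0, -3.2],
    [0.2, 0, -3.2],
    [0.2, 0, -3.2],
  ],
  grip=[0, 0, 0, 0, 0],
)

```text
time: 7.05
tool_pos: [0.6003, 0.0604, 0.0922]
tcp_rot: [-0.661, 1.816, -1.817]
wrist_force: [0.8, 0.1, 0.6]
width: -0.003
```

```bash
python3 -c "
from h import *
arc(40);snap('s6')"
```

```text
t 7.05 pos [0.6003 0.0604 0.0922] xang -139.98 tilt [ 1.e-03 -1.e-04 -1.e+00] F [0.76 0.07 0.6 ]
slide mm [ 0.1  0.7 -0.3] turn y 0.0 q [ 0.06  0.27  1.9  -0.    0.97  0.93]
```

View pics/s6.png

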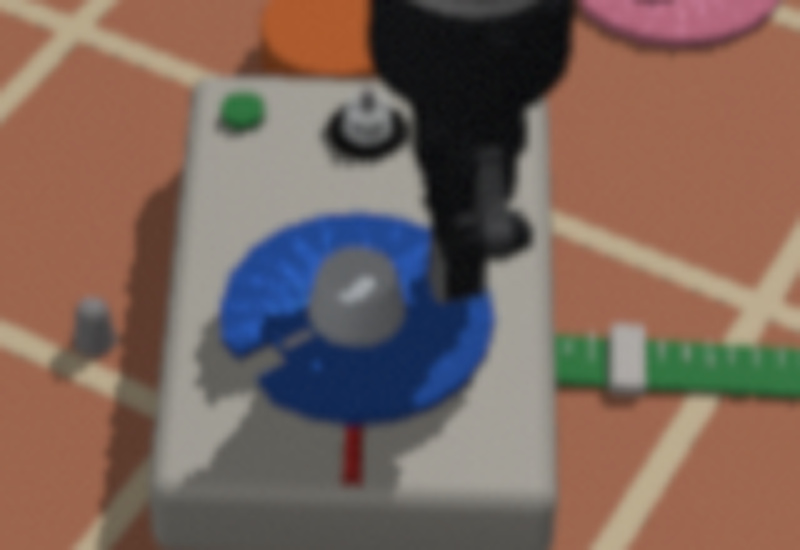

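```bash
cat >> h.py <<'E'
def slot(c,z=.068,C=C):
    hsv=cv2.cvtColor(c["img"],cv2.COLOR_RGB2HSV).astype(np.float32)
    # local centre from blue plate edge is approximated by C + scene offset
    res=[]
    for r in np.arange(.042,.053,.002):
        th=np.radians(np.arange(-180,180,.5)); row=[]
        uv=np.array([proj(c,[C[0]+r*np.cos(t),C[1]+r*np.sin(t),z]) for t in th]).astype(np.float32)
        s=cv2.remap(hsv[:,:,1],uv[:,0][None],uv[:,1][None],cv2.INTER_LINEAR)[0]
        h=cv2.remap(hsv[:,:,0],uv[:,0][None],uv[:,1][None],cv2.INTER_NEAREST)[0]
        m=((s<120)|(h<95)|(h>130))
        d=np.degrees(th)[m&(th>np.radians(-170))&(th<np.radians(-35))]
        res.append((round(float(r)*1000),len(d)/2,round(float(np.median(d)),1) if len(d) else None))
    print(res)
E
python3 - <<'E'
from h import *
c=dict(np.load("scene0.npz")); slot(c); slot(c,C=np.array([.5705,.034]))
c=snap('s6b'); slot(c); slot(c,C=np.array([.5705,.034]))
E
```

```text
[(42, 16.5, -143.0), (44, 16.0, -143.2), (46, 15.0, -143.2), (48, 14.5, -143.5), (50, 16.0, -143.8), (52, 23.5, -145.0)]
[(42, 16.5, -145.0), (44, 15.5, -145.0), (46, 15.5, -145.0), (48, 14.5, -145.0), (50, 15.0, -145.2), (52, 20.5, -145.5)]
[(42, 20.0, -116.8), (44, 18.5, -116.5), (46, 18.5, -116.5), (48, 17.5, -116.5), (50, 17.5, -116.0), (52, 19.5, -115.5)]
[(42, 20.0, -118.8), (44, 19.0, -118.3), (46, 18.0, -118.3), (48, 17.5, -118.0), (50, 18.0, -117.8), (52, 21.0, -116.8)]
```

>>> jog_arm(
  turn=[
    [0, -0.08, 0],
    [0, -0.08, 0],
    [0, -0.08, 0],
    [0, -0.08, 0],
    [0, -0.08, 0],
  ],
  slide=[
    [0.2, 0.5, -3.2],
    [0.2, 0, -3.2],
    [0.2, 0, -3.2],
    [0.2, 0, -3.2],
    [0.2, 0, -3.2],
  ],
  grip=[0, 0, 0, 0, 0],
)

```text
time: 7.65
tool_pos: [0.5877, 0.0701, 0.0916]
tcp_rot: [-0.945, 1.548, -1.549]
wrist_force: [0.2, -1.0, 0.2]
width: -0.003
```

>>> jog_arm(
  turn=[
    [0, -0.08, 0],
    [0, -0.08, 0],
    [0, -0.08, 0],
    [0, -0.08, 0],
  ],
  slide=[
    [0.2, 0, -3.2],
    [0.2, 0, -3.2],
    [0.2, 0, -3.2],
    [0.2, 0, -3.2],
  ],
  grip=[0, 0, 0, 0],
)

```text
time: 8.05
tool_pos: [0.5754, 0.0738, 0.0917]
tcp_rot: [-1.131, 1.321, -1.322]
wrist_force: [0.2, 0.8, 0.6]
width: 0.006
```

```bash
python3 -c "
from h import *
arc(95.4);c=snap('s7');slot(c,C=np.array([.5705,.034]))"
```

```text
t 8.05 pos [0.5754 0.0738 0.0917] xang -98.82 tilt [ 1.1e-03  2.0e-04 -1.0e+00] F [0.18 0.8  0.59]
slide mm [ 0.6  0.2 -9.9] turn y -0.248 q [0.08 0.23 1.95 0.   0.95 0.24]
[(42, 20.0, -76.8), (44, 20.5, -76.5), (46, 20.0, -76.2), (48, 19.5, -76.0), (50, 19.0, -75.8), (52, 20.0, -75.2)]
```

View pics/s7.png

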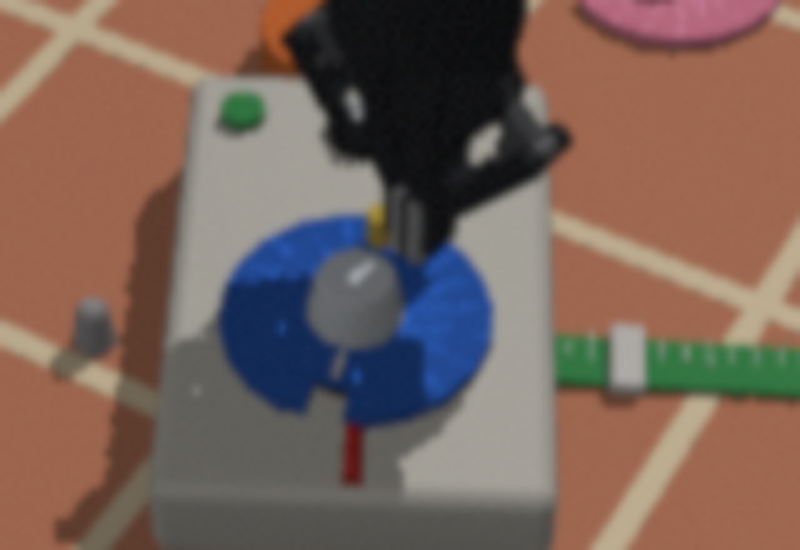

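The slot is now at about -76° and the key at about -62.4°, so roughly 14° is left. I'll take it in small rows.

>>> jog_arm(
  turn=[
    [0, -0.05, 0],
    [0, -0.05, 0],
    [0, -0.05, 0],
    [0, -0.04, 0],
    [0, 0, 0],
  ],
  slide=[
    [0.3, 0, -2],
    [0.2, 0, -2],
    [0.1, 0, -2],
    [0.1, 0, -1.6],
    [0, 0, 0],
  ],
  grip=[0, 0, 0, 0, 0],
)

```text
time: 8.6
tool_pos: [0.5675, 0.0737, 0.0915]
tcp_rot: [-1.224, 1.185, -1.185]
wrist_force: [0.7, 0.3, 0.1]
width: -0.004
```

```bash
python3 -c "
from h import *
arc(95.4);c=snap('s8');slot(c,C=np.array([.5705,.034]))"
```

```text
t 8.6 pos [0.5675 0.0737 0.0915] xang -88.12 tilt [ 4.e-04  1.e-04 -1.e+00] F [0.73 0.32 0.09]
slide mm [-1.1 -0.  -1.9] turn y -0.061 q [0.09 0.22 1.97 0.   0.95 0.05]
[(42, 22.0, -63.2), (44, 22.0, -63.2), (46, 22.0, -63.2), (48, 21.5, -63.0), (50, 20.5, -63.0), (52, 20.5, -63.0)]
```

View pics/s8.png

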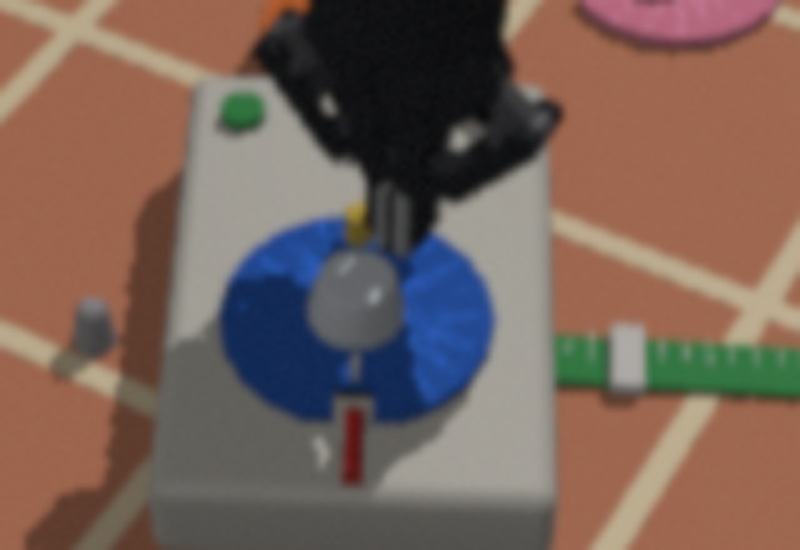

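The slot sits centred on the key (crop x of about 354 against 353), and the measured angles are -63.1° and -62.4°. I'll back off the lug, rise, and move over the hub.

>>> jog_arm(
  turn=[
    [0, 0, 0],
    [0, 0, 0],
    [0, 0, 0],
    [0, 0, 0],
    [0, 0, 0],
  ],
  slide=[
    [0, 0, 4],
    [0, 0, 4],
    [0, -8, 0],
    [0, -12, 0],
    [0, -12, 0],
  ],
  grip=[0, 0, 0, 0, 0],
)

```text
time: 9.15
tool_pos: [0.5755, 0.074, 0.1245]
tcp_rot: [-1.226, 1.183, -1.183]
wrist_force: [0.5, 0.3, 0.1]
width: 0.002
```

```bash
python3 -c "
from h import *
to([*C,.13],-88);c=snap('s9');slot(c,C=np.array([.5705,.034]))"
```

```text
t 9.15 pos [0.5755 0.074  0.1245] xang -87.95 tilt [ 2.e-04 -0.e+00 -1.e+00] F [0.49 0.28 0.14]
slide mm [38.8 -5.5 -7.6] turn y 0.001 q [ 0.08  0.19  1.93 -0.    1.02  0.05]
[(42, 22.0, -63.2), (44, 22.5, -63.5), (46, 22.0, -63.2), (48, 21.0, -63.2), (50, 20.5, -63.0), (52, 20.5, -63.0)]
```

View pics/s9.png

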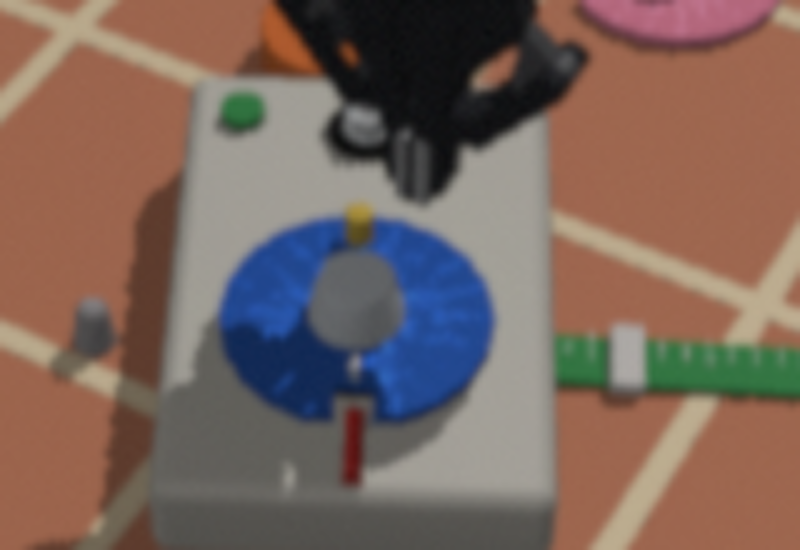

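>>> jog_arm(
  turn=[
    [0, 0, 0],
    [0, 0, 0],
    [0, 0, 0],
    [0, 0, 0],
    [0, 0, 0],
  ],
  slide=[
    [10, 0, -2],
    [10, 0, -2],
    [10, 0, -2],
    [8.8, 0, -1.6],
    [0, 0, 0],
  ],
  grip=[0, 0, 0, 0, 0],
)

```text
time: 9.7
tool_pos: [0.5684, 0.0334, 0.1227]
tcp_rot: [-1.226, 1.185, -1.184]
wrist_force: [0.8, -0.4, -0.1]
width: -0.001
```

>>> jog_arm(
  turn=[
    [0, 0, 0],
    [0, 0, 0],
    [0, 0, 0],
    [0, 0, 0],
    [0, 0, 0],
  ],
  slide=[
    [0, 4, 0],
    [0, 4, 0],
    [0, 3, 0],
    [0, 2, 0],
    [0, 0, 0],
  ],
  grip=[0, 0, 0, 0, 0],
)

```text
time: 10.2
tool_pos: [0.5687, 0.0352, 0.1097]
tcp_rot: [-1.227, 1.183, -1.182]
wrist_force: [0.6, -0.6, -0.8]
width: 0.005
```

```bash
python3 -c "
from h import *
to([*C,.099],-88);c=snap('s10');slot(c,C=np.array([.5705,.034]))"
```

```text
t 10.2 pos [0.5687 0.0352 0.1097] xang -87.91 tilt [-0.0011  0.     -1.    ] F [ 0.61 -0.65 -0.84]
slide mm [ 0.3 10.6  0.6] turn y 0.002 q [ 0.02  0.19  1.96  0.    0.99 -0.02]
[(42, 19.5, -63.5), (44, 20.0, -63.2), (46, 20.0, -63.2), (48, 19.5, -63.0), (50, 19.5, -63.0), (52, 19.5, -63.0)]
```

View pics/s10.png

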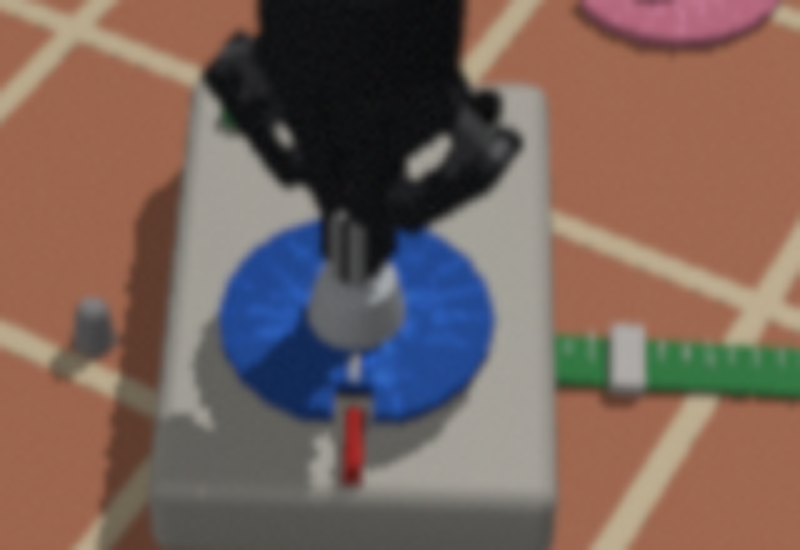

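The tip is centred over the hub and still just above it, with no contact force. I'll press down slowly.

>>> jog_arm(
  turn=[
    [0, 0, 0],
    [0, 0, 0],
    [0, 0, 0],
    [0, 0, 0],
    [0, 0, 0],
  ],
  slide=[
    [0, 1, 0],
    [0, 1, 0],
    [0, 1, 0],
    [0, 1, 0],
    [0, 0, 0],
  ],
  grip=[0, 0, 0, 0, 0],
)

```text
time: 10.75
tool_pos: [0.5692, 0.035, 0.1065]
tcp_rot: [-1.226, 1.183, -1.183]
wrist_force: [-0.1, 0.4, 0.7]
width: -0.0
```

>>> jog_arm(
  turn=[
    [0, 0, 0],
    [0, 0, 0],
    [0, 0, 0],
    [0, 0, 0],
  ],
  slide=[
    [0, 1, 0],
    [0, 1, 0],
    [0, 1, 0],
    [0, 0, 0],
  ],
  grip=[0, 0, 0, 0],
)

```text
time: 11.15
tool_pos: [0.5692, 0.035, 0.1033]
tcp_rot: [-1.226, 1.182, -1.183]
wrist_force: [-0.6, -0.0, 2.5]
width: 0.001
```

```bash
python3 -c "
from h import *
to([*C,.099],-88);c=snap('s11');slot(c,C=np.array([.5705,.034]));slot(c,z=.064,C=np.array([.5705,.034]))"
```

```text
t 11.15 pos [0.5692 0.035  0.1033] xang -87.94 tilt [ 3.e-04  1.e-04 -1.e+00] F [-0.59 -0.05  2.46]
slide mm [0.1 4.3 0.1] turn y 0.001 q [ 0.02  0.2   1.97  0.    0.97 -0.02]
[(42, 16.5, -63.5), (44, 19.0, -63.2), (46, 19.5, -63.0), (48, 19.5, -63.0), (50, 18.5, -63.0), (52, 18.5, -63.0)]
[(42, 21.0, -63.2), (44, 21.0, -63.2), (46, 20.5, -63.0), (48, 20.0, -63.2), (50, 20.0, -63.2), (52, 20.5, -63.5)]
```

View pics/s11.png

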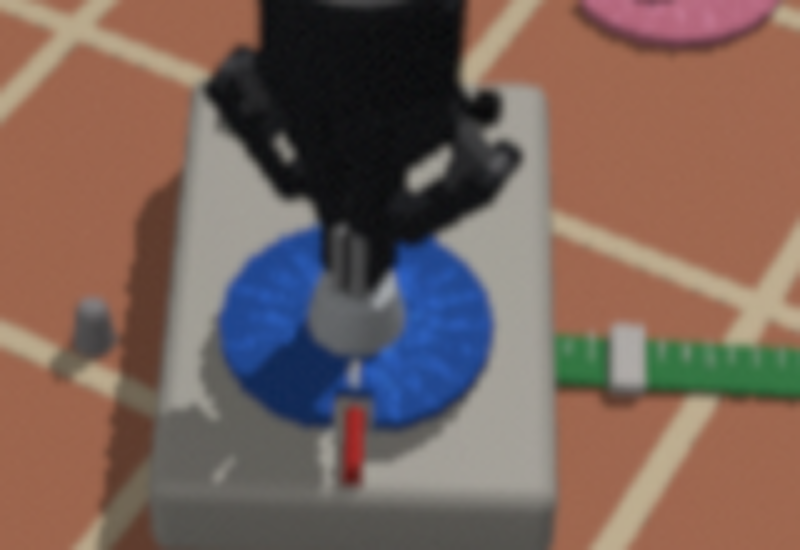

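The plate's rim has moved down in the picture, the plate is level and the slot is over the key. I'll keep pressing.

>>> jog_arm(
  turn=[
    [0, 0, 0],
    [0, 0, 0],
    [0, 0, 0],
    [0, 0, 0],
  ],
  slide=[
    [0, 1, 0],
    [0, 1, 0],
    [0, 1, 0],
    [0, 0, 0],
  ],
  grip=[0, 0, 0, 0],
)

```text
time: 11.6
tool_pos: [0.5692, 0.035, 0.1002]
tcp_rot: [-1.226, 1.182, -1.183]
wrist_force: [-0.1, -0.3, 1.6]
width: -0.0
```

>>> jog_arm(
  turn=[
    [0, 0, 0],
    [0, 0, 0],
    [0, 0, 0],
  ],
  slide=[
    [0, 1, 0],
    [0, 0.6, 0],
    [0, 0, 0],
  ],
  grip=[0, 0, 0],
)

```text
time: 11.9
tool_pos: [0.5692, 0.035, 0.099]
tcp_rot: [-1.226, 1.183, -1.183]
wrist_force: [-1.7, 0.1, 5.2]
width: -0.003
```

>>> jog_arm(
  turn=[
    [0, 0, 0],
    [0, 0, 0],
  ],
  slide=[
    [0, 0.6, 0],
    [0, 0, 0],
  ],
  grip=[0, 0],
)

```text
time: 12.1
tool_pos: [0.5693, 0.035, 0.099]
tcp_rot: [-1.226, 1.183, -1.183]
wrist_force: [-2.3, -0.1, 8.7]
width: 0.002
```

>>> jog_arm(
  turn=[
    [0, 0, 0],
    [0, 0, 0],
  ],
  slide=[
    [0, 0.5, 0],
    [0, 0, 0],
  ],
  grip=[0, 0],
)

```text
time: 12.3
tool_pos: [0.5693, 0.035, 0.099]
tcp_rot: [-1.226, 1.183, -1.183]
wrist_force: [-3.2, -0.6, 11.5]
width: 0.001
```

The tool has stopped at TCP z = 0.099, which is the height expected for fully home, with 11.5 N of force. I'll retract and check.

>>> jog_arm(
  turn=[
    [0, 0, 0],
    [0, 0, 0],
    [0, 0, 0],
    [0, 0, 0],
    [0, 0, 0],
  ],
  slide=[
    [0, -1, 0],
    [0, -3, 0],
    [0, -15, 0],
    [0, -30, 0],
    [0, -30, 0],
  ],
  grip=[0, 0, 0, 0, 0],
)

```text
time: 12.8
tool_pos: [0.5684, 0.0349, 0.1771]
tcp_rot: [-1.228, 1.184, -1.182]
wrist_force: [0.6, -0.5, -0.6]
width: -0.001
```

>>> jog_arm(
  turn=[
    [0, 0, 0],
    [0, 0, 0],
    [0, 0, 0],
    [0, 0, 0],
    [0, 0, 0],
  ],
  slide=[
    [0, -40, 0],
    [0, -30, 0],
    [0, 0, 40],
    [0, 0, 40],
    [0, 0, 40],
  ],
  grip=[0, 0, 0, 0, 0],
)

```text
time: 13.3
tool_pos: [0.6905, 0.0393, 0.2484]
tcp_rot: [-1.225, 1.181, -1.184]
wrist_force: [-0.2, -0.3, 0.1]
width: 0.005
```

>>> jog_arm(
  turn=[
    [0, 0, 0],
    [0, 0, 0],
    [0, 0, 0],
    [0, 0, 0],
    [0, 0, 0],
  ],
  slide=[
    [45, 0, 0],
    [45, 0, 0],
    [45, 0, 0],
    [45, 0, 0],
    [45, 0, 0],
  ],
  grip=[0, 0, 0, 0, 0],
)

```text
time: 13.8
tool_pos: [0.697, -0.1873, 0.2471]
tcp_rot: [-1.226, 1.182, -1.183]
wrist_force: [0.3, -0.9, 0.1]
width: 0.003
```

```bash
python3 - <<'E'
from h import *
import meas
meas.C0=np.array([.5693,.0349,.06])
o=meas.meas()
for n in ("scene","top"):
    Q=o[n,"blue"]; A=np.c_[Q[:,:2]-C,np.ones(len(Q))]; k=np.ones(len(Q),bool)
    for _ in range(4):
        s=np.linalg.lstsq(A[k],Q[k,2],rcond=None)[0]; k=abs(A@s-Q[:,2])<.004
    print(n,"plane",s.round(4))
c=snap('s12');slot(c,z=.060,C=np.array([.5705,.034]))
cv2.imwrite("pics/s13.png",c["img"][:,:,::-1]);cv2.imwrite("pics/t13.png",eyes.read_camera("top")["img"][:,:,::-1])
print(bot.read_state()["time"])
E
```

```text
scene plate 0.48 [ 5.536e-01 -5.000e-04  4.620e-02]
  scene key 0.89 [0.5537 0.003  0.0455]
  scene winder 0.68 [ 5.531e-01 -2.000e-04  5.000e-02]
top blue 1628 med [0.5648 0.0352 0.0596] mid [0.5681 0.0337 0.0588] span [0.1088 0.1057 0.0193] px [328.6 235.7]
top red 49 med [ 0.594  -0.0141  0.058 ] mid [ 0.5943 -0.0151  0.0567] span [0.0176 0.0285 0.0163] px [351.3 221.6]
top yel 18 med [0.547  0.071  0.0759] mid [0.547  0.0702 0.068 ] span [0.0091 0.0078 0.0236] px [311.6 244.1]
top hub 45 med [0.5685 0.0357 0.084 ] mid [0.5677 0.0343 0.0858] span [0.028  0.027  0.0055] px [328.5 232.2]
  top plate 0.95 [0.5661 0.0408 0.0588]
  top key 0.63 [0.5321 0.0989 0.048 ]
  top slot 0.64 [0.5653 0.036  0.0591]
  top lug 0.64 [0.5605 0.0343 0.063 ]
  top hub_top 0.65 [0.5664 0.0324 0.06  ]
  top hub_top 0.49 [0.5316 0.094  0.0448]
scene plane [0. 0. 0.]
top plane [-0.0027  0.0031  0.0596]
[(42, 134.5, -102.5), (44, 134.5, -102.5), (46, 134.5, -102.5), (48, 134.5, -102.5), (50, 134.5, -102.5), (52, 126.0, -106.8)]
14.6
```

View pics/s12.png

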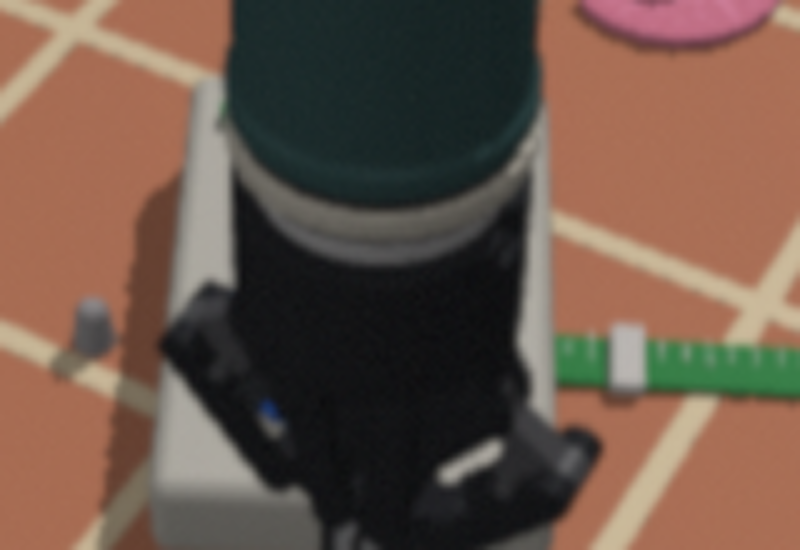

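View pics/t13.png

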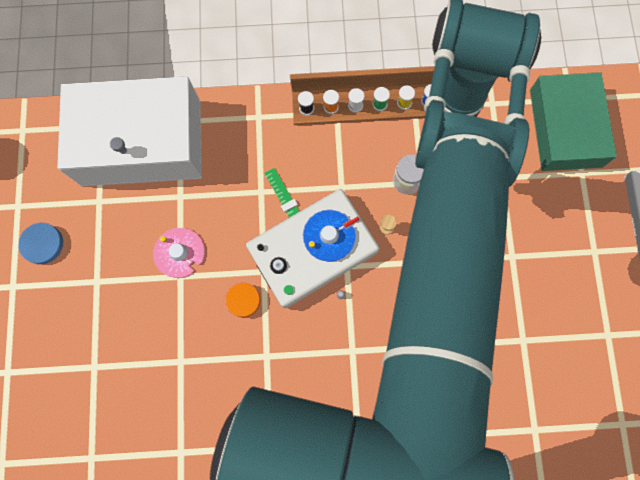

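View pics/s13.png

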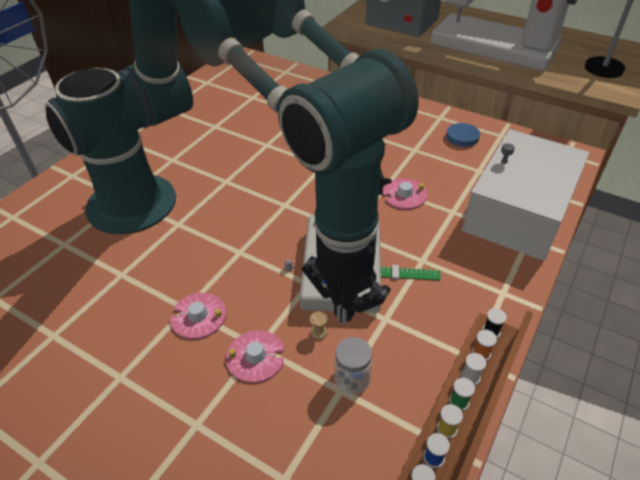

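The top view shows the plate at (328,235) with the red key lying in the slot at (351,221) and the bystanders where they were. The plate's upper face is level at 59.6 mm, and 60 mm is expected when home. The arm blocks the scene view of the plate. I'll hand in now.

```bash
python3 -c "
from h import *
print(bot.finish_job())"
```

```text
the job is handed in; nothing more can be done
None
```

I turned the blue plate by its yellow lug until its slot stood over the red key, then pressed its hub down until it sat fully home. The job is handed in, at about 14.6 s on the robot's clock.

- **Turning:** I pushed the lug about 82° counterclockwise with the closed fingertip. Just before pressing, the slot measured -63.1° and the key -62.4°, well inside the ±4° play.
- **Pressing:** the plate slid down under a few newtons and stopped with the tool at 0.099 m, the expected home height. The highest push I read was about 11.5 N.
- **Last checks (top camera):**
  - The plate's upper face measured 59.6 mm (60 mm expected) and had dropped 7.9 mm (8 mm expected).
  - The plate is level to within about 0.3°.
  - The key shows in the slot.
  - The loose items in view look unmoved. The jar is partly hidden in the top view but looks in place in the scene view.
  - The arm is well clear of everything.

**What failed or disagreed:**
- The scene camera's view of the plate was blocked by the arm at the end, so the final height and level check rests on the top camera alone.
- The networks placed the key and slot points poorly, so I used colour and depth measurements instead.

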